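# Press home the row of studs on the sunburst mirror

### The job

The sunburst mirror lying on the hall table has a curved row of five brass studs, graded from large to small, standing proud of its wooden frame. With the closed fingertips lightly press each stud fully home, one after another from the largest to the smallest, tracing the curve of the row: from the first stud to the last keep the fingertips over the frame's wooden band and within about 30 mm above it. Do not touch the glass, do not shift or lift the mirror, and leave the other things where they are.

Things in the scene. Friction and masses are not known exactly. Their poses are not given: they have to be found in the camera images.
- mirror: Sunburst mirror lying loose, face up, on the table, 1.8 kg, at any yaw: a wooden disc (the frame) 264 mm across, its upper face 18 mm above the table, round glass in the middle, thin brass rays out to 164 mm from the centre, lower than the frame's face. Origin: centre of its underside, z up. The studs stand on a circle of 105 mm radius about it, at +48, +24, 0, -24, -48 degrees from its x axis.
- glass: Mirror glass, a flat disc 120 mm across and 2 mm thick with a slim brass rim (127 mm across), in the middle of the frame; its upper face is 20 mm above the table. Origin: centre of its underside. Not to be touched.
- stud1 (a joint): Travel of brass stud 1 of the row, m: 0 = proud (its top 12 mm above the frame), 0.006 = home at a felt-padded stop (its top 6 mm above the frame). It starts at 0 to 0.0015, takes about 3 N to push down and stays where it is left; no spring.
- stud1_top (a point): Middle of the slightly domed top of brass stud 1, a round stud 32 mm across, the largest: the row begins here. It sinks with the stud: from 30 mm above the table when proud to 24 mm when home. The studs are 44 mm (24 degrees) apart, running clockwise seen from above.
- stud2 (a joint): Travel of brass stud 2 of the row, m: 0 = proud (its top 12 mm above the frame), 0.006 = home at a felt-padded stop (its top 6 mm above the frame). It starts at 0 to 0.0015, takes about 3 N to push down and stays where it is left; no spring.
- stud2_top (a point): Middle of the slightly domed top of brass stud 2, a round stud 28 mm across. It sinks with the stud: from 30 mm above the table when proud to 24 mm when home. The studs are 44 mm (24 degrees) apart, running clockwise seen from above.
- stud3 (a joint): Travel of brass stud 3 of the row, m: 0 = proud (its top 12 mm above the frame), 0.006 = home at a felt-padded stop (its top 6 mm above the frame). It starts at 0 to 0.0015, takes about 3 N to push down and stays where it is left; no spring.
- stud3_top (a point): Middle of the slightly domed top of brass stud 3, a round stud 24 mm across. It sinks with the stud: from 30 mm above the table when proud to 24 mm when home. The studs are 44 mm (24 degrees) apart, running clockwise seen from above.
- stud4 (a joint): Travel of brass stud 4 of the row, m: 0 = proud (its top 12 mm above the frame), 0.006 = home at a felt-padded stop (its top 6 mm above the frame). It starts at 0 to 0.0015, takes about 3 N to push down and stays where it is left; no spring.
- stud4_top (a point): Middle of the slightly domed top of brass stud 4, a round stud 20 mm across. It sinks with the stud: from 30 mm above the table when proud to 24 mm when home. The studs are 44 mm (24 degrees) apart, running clockwise seen from above.
- stud5 (a joint): Travel of brass stud 5 of the row, m: 0 = proud (its top 12 mm above the frame), 0.006 = home at a felt-padded stop (its top 6 mm above the frame). It starts at 0 to 0.0015, takes about 3 N to push down and stays where it is left; no spring.
- stud5_top (a point): Middle of the slightly domed top of brass stud 5, a round stud 16 mm across, the smallest: the row ends here. It sinks with the stud: from 30 mm above the table when proud to 24 mm when home. The studs are 44 mm (24 degrees) apart, running clockwise seen from above.
- spare_stud: Spare brass stud, 20 mm across, 12 mm high, loose on the glass, within 20 mm of its centre. Origin: underside. Leave alone.
- tin: Small steel tin, 40 mm across, 26 mm high, standing loose on the frame on the side away from the studs. Origin: underside. Leave alone.
- mallet: Rubber mallet, 240 mm long, lying right of the mirror. Leave alone.
- screwdriver: Screwdriver with a black handle, 190 mm long, lying left of the mirror. Leave alone.
- polish: White bottle, 48 mm across, 130 mm high, standing far left. Origin: underside. Leave alone.
- bowl: White bowl, 130 mm across, 45 mm high, far right. Origin: underside. Leave alone.
- candle_holder: Green glass block, 60 mm across, 50 mm high, near left. Origin: underside. Leave alone.
- level: Aluminium spirit level, 200 x 40 x 22 mm, lying beyond the mirror. Origin: underside. Leave alone.

How it is judged:
By the outcome, as a careful person would: the job done as asked, in the order asked, and still so for the second after the job is handed in, with the robot touching nothing.
It also fails if it takes over 51 s, if anything falls off the work surface, if the arm or the gripper's body presses on something with over 40 N, if the wrist force passes 120 N, or if a joint passes its speed limit or range.

### The arm

A 6-joint arm with a two-finger parallel gripper is mounted at the origin on the work surface. World frame = base frame: x ahead of the robot, y to its left, z up, the work surface at z = 0. Lengths are in m, angles in degrees, forces in N, time in s.
With the tool pointing down it reaches from about 0.375 to 0.9 m from the base axis. Payload 3.1 kg.
Tool frame: the origin (TCP) lies where the fingers leave the gripper's body, on its centre line; the fingertips stand 70 mm ahead of it and the grasp point (between the pads) lies 51 mm ahead of it; z points along the fingers, y is the line along which they close (so a half turn about z gives the same grasp; the last joint's range is limited). The gripper opens to 87 mm and grips with 3 to 60 N. Pads are 19 mm wide; open, the fingers measure 117 mm over their backs; the gripper's body (75 mm by 190 mm) begins 51 mm behind the grasp point.
Start: joints at [63.799, 30.224, 82.088, -0, 67.689, -10.227], TCP at [0.172, 0.601, 0.292] pointing down, gripper open.
Joint ranges: [-176.69, 176.69], [-43.24, 126.21], [12.49, 139.97], [-82, 262], [0, 151.66], [-163.58, 163.58]. Speed limits (degrees/s): [159.86, 159.86, 180, 180, 180, 180].

### API

Orientations are given as a 3x3 rotation matrix whose columns are the frame's x, y, z axes.
In Python, from rig import readout, capture, calibration, bot, look_for gives the robot as it stands. The module is installed in compiled form; this text tells all that it offers.
- The arm moves only by the shell command python3 -m pendant 'ROWS'. ROWS is JSON, a list of rows, each a list of 7 numbers: the shift along the tool's x, y, z normalised to -1 to 1, where 1 is 200 mm, then the turn, a rotation vector about the tool's x, y, z normalised to -1 to 1, where 1 is 180 degrees, then the closure, from -1 (fully open) to 1 (shut). In form: [[dx, dy, dz, ax, ay, az, grip], ...]. A call has 1 to 8 rows; each row is the pose to reach, as a shift and turn from the pose commanded when the call began, along the tool's axes at that moment, turning the shorter way round; what a row does not reach only later rows make up. A row lasts 1/10 s, in which the tool goes at most 50 mm and 8.59 degrees, less where a joint would pass 70% of its speed; a pose out of reach is approached as far as the arm can. A call with a number of a shift or a turn outside -1 to 1 is refused whole. A call with a gripper value outside its range is refused whole. The fingers move at their own pace and stop on an object; the grip force is fixed at half the most. Time passes only in rows, so rows that repeat a pose let the fingers close. It gives the time, the measured TCP pose, the force, the opening and the grip force at its end, in the units of the state.
- readout.read_state(): the state, without advancing time (a new reading comes with each control period).
- capture(name): name is "scene" or "top" or "wrist"; returns (picture, depth): 384x512x3 uint8, red, green, blue; 384x512 float32, m along the optical axis (not along the pixel's ray), 0 where there is no reading.
- calibration(name): a dict with "mtx" (3x3 intrinsics, pixels), "T" (4x4, takes a point from camera to world coordinates); the wrist camera has in their place "mount" (4x4, takes a point from camera to tool coordinates, whose origin is the TCP and whose axes are the flange's). Camera axes: x right, y down, z forward; pixel columns grow to the right and rows downward; lengths in m; the calibration is good to about 2 mm. The wrist camera is an equidistant fisheye: a pixel r from the principal point sees the ray r / f radians off the axis. A picture is of the moment at which its call begins: read the wrist's pose just before it. calibration takes no time and is no camera call.
- bot.hand_in(): hands the job in; it is judged then, once.
Trained networks look in the newest picture that a camera, given by its name, has taken for a name from the list of things; names that differ only in an ending like _2 or _b are one class to them, and where a whole thing is asked for, a point or a joint stands for the part that bears it (a point fixed in the world has none). Each returns a list of dicts, best first, with "conf" (0 to 1); they miss things now and then, are a little off and sometimes report something else, mostly with a low value. They report only what shows in the picture. A call takes as long as a camera call.
- look_for(thing, camera): "extent" ([left, top, right, bottom] in pixels, round what is visible of it).
The state is a dict: "time_s": time; "joint_positions": joint angles; "qvel": joint speeds; "tau": joint torques, N m; "position": TCP position; "tcp_rot": TCP orientation; "force": force on the tool from outside, world axes, zero at the start; "moment": the same for the moment, N m; "opening": opening from 0.0 (shut) to 1.0 (fully open); "grasp_force": force on a finger pad.
Only numpy, scipy, OpenCV 4.12 (cv2) and the standard library are available. Lean on these libraries where they do the work, as an engineer would, in place of code of your own. Each camera call takes 0.05 s, during which the arm holds its last target. There are 200 camera calls.

## Working session

There is one attempt and no reset: what is moved stays moved. The work goes in short steps, Python scripts to look and compute and a shell command to move; the robot and the scene stay as the last step left them, time stands still between calls to the robot, and variables do not carry over. Pictures are saved under pics/ and viewed, at most 10 in all, crops included, and the job is handed in when it is done.

```bash
mkdir -p pics; python3 - <<'E'
from rig import readout,capture,calibration,look_for
import cv2,numpy as np
s=readout.read_state();print(s['time_s'],s['position'],np.round(s['tcp_rot'],3).tolist())
p,d=capture("top");cv2.imwrite("pics/top.png",p[:,:,::-1]);np.save("topd.npy",d);np.save("topp.npy",p)
c=calibration("top");print(np.round(c['mtx'],1).tolist(),np.round(c['T'],3).tolist())
for t in ["mirror","stud1_top","glass","tin"]:
  print(t,[(x['conf'],x['extent']) for x in look_for(t,"top")][:2])
E
```

```text
0.0 [0.17172185 0.6003378  0.29126472] [[-0.961, 0.275, -0.001], [0.275, 0.961, -0.002], [0.0, -0.002, -1.0]]
[[374.8, 0.0, 249.6], [0.0, 374.8, 192.7], [0.0, 0.0, 1.0]] [[0.006, -0.997, 0.072, 0.524], [-1.0, -0.008, -0.029, 0.006], [0.029, -0.072, -0.997, 0.994], [0.0, 0.0, 0.0, 1.0]]
mirror [(0.84, [153.1, 148.7, 268.5, 271.4])]
stud1_top [(0.57, [164.2, 188.3, 179.2, 199.9])]
glass [(0.76, [183.6, 183.5, 234.0, 233.6])]
tin [(0.49, [208.9, 241.6, 222.0, 257.2])]
```

View pics/top.png

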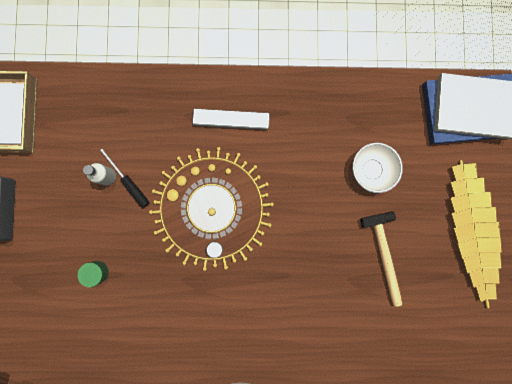

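The top view shows the mirror centred near (210,208). The stud row runs from the largest at (172,195) through (182,181), (195,171) and (212,168) to the smallest at (228,171). The tin is at (214,250).

```bash
cat > h.py <<'E'
import numpy as np
from scipy.optimize import least_squares
from rig import readout,calibration
def ray_top(uv,z):
    c=calibration("top");K,T=c['mtx'],c['T']
    r=T[:3,:3]@np.array([(uv[0]-K[0,2])/K[0,0],(uv[1]-K[1,2])/K[1,1],1]);o=T[:3,3]
    return o+r*(z-o[2])/r[2]
def studs(p):
    a=p[2]+np.radians([48,24,0,-24,-48]);return np.c_[p[0]+.105*np.cos(a),p[1]+.105*np.sin(a)]
def fit(P):
    P=np.array(P)[:,:2];m=P.mean(0)
    best=min((least_squares(lambda p:(studs(p)-P).ravel(),[m[0],m[1],y]) for y in (-2,-1,0,1,2,3)),key=lambda r:r.cost)
    return best.x,np.round((studs(best.x)-P)*1000,1)
def rel(w,s):  # world TCP target -> normalised shift
    return np.round(np.array(s['tcp_rot']).T@(np.array(w)-np.array(s['position']))/.2,3)
E
python3 - <<'E'
from h import *
P=[ray_top(u,.029) for u in [(172.5,195),(182,181),(195,171),(211.7,167.5),(228,171)]]
x,r=fit(P);print(x,np.degrees(x[2]),r.tolist());print(studs(x).round(4).tolist())
print(ray_top((208.8,208.5),.02))
s=readout.read_state();m=studs(x)[2]
print(rel([m[0]-.03,m[1],.25],s), calibration("wrist"))
E
```

```text
[0.55330638 0.07558156 0.4251359 ] 24.35849260201101 [[-1.0, -0.2], [0.7, 1.7], [0.3, -0.5], [0.1, -0.2], [-0.0, -0.8]]
[[0.5851, 0.1756], [0.6231, 0.154], [0.649, 0.1189], [0.6583, 0.0762], [0.6495, 0.0335]]
[0.55236792 0.08319613 0.02      ]
[-2.812 -1.7    0.21 ] {'mtx': array([[297.31863964,   0.        , 258.03764949],
       [  0.        , 297.31863964, 190.73770519],
       [  0.        ,   0.        ,   1.        ]]), 'mount': array([[-5.87802590e-04, -9.64474059e-01, -2.64176920e-01,
         7.27222443e-02],
       [ 9.99999827e-01, -5.75926153e-04, -1.22405298e-04,
         5.42338353e-04],
       [-3.40896623e-05, -2.64176946e-01,  9.64474230e-01,
        -9.32522525e-02],
       [ 0.00000000e+00,  0.00000000e+00,  0.00000000e+00,
         1.00000000e+00]])}
```

```bash
python3 -m pendant '[[-1,-0.6,0,0,0,0,1],[-1,-0.6,0,0,0,0,1],[-1,-0.6,0,0,0,0,1],[-1,-0.6,0,0,0,0,1],[-1,-0.6,0,0,0,0,1],[-1,-0.6,0,0,0,0,1],[-1,-0.6,0,0,0,0,1]]'
python3 -m pendant '[[-1,-0.6,0,0,0,0,1],[-1,-0.6,0,0,0,0,1],[-1,-0.6,0,0,0,0,1],[-1,-0.6,0,0,0,0,1],[-1,-0.6,0,0,0,0,1],[-1,-0.6,0,0,0,0,1],[-1,-0.6,0,0,0,0,1]]'
python3 -m pendant '[[-0.8,-0.5,0.2,0,0,0,1],[-0.8,-0.5,0.2,0,0,0,1],[-0.8,-0.5,0.2,0,0,0,1],[-0.8,-0.5,0.2,0,0,0,1],[-0.8,-0.5,0.2,0,0,0,1],[-0.8,-0.5,0.2,0,0,0,1],[-0.8,-0.5,0.2,0,0,0,1]]'
python3 - <<'E'
from h import *
from rig import capture
import cv2
s=readout.read_state();print(s['time_s'],s['position'],np.round(s['tcp_rot'],3).tolist(),s['opening'],s['force'])
p,d=capture("wrist");np.save("wp.npy",p);np.savez("ws.npz",pos=s['position'],R=s['tcp_rot'])
cv2.imwrite("pics/w1.png",p[:,:,::-1])
E
```

```text
time_s: 0.95
position: [0.3316, 0.4301, 0.2923]
tcp_rot: [[-0.961, 0.277, -0.0], [0.277, 0.961, 0.0], [0.001, 0.0, -1.0]]
force: [-0.8, -0.3, -0.3]
opening: 0.447
grasp_force: 0.0
time_s: 1.65
position: [0.4901, 0.2609, 0.292]
tcp_rot: [[-0.961, 0.275, -0.001], [0.275, 0.961, 0.001], [0.001, 0.0, -1.0]]
force: [0.7, 0.9, 1.2]
opening: 0.005
grasp_force: 0.0
time_s: 2.35
position: [0.6153, 0.1223, 0.2522]
tcp_rot: [[-0.962, 0.273, -0.002], [0.273, 0.962, 0.001], [0.002, 0.0, -1.0]]
force: [-0.5, 0.3, 1.0]
opening: 0.008
grasp_force: 0.0
2.35 [0.61526194 0.12228086 0.2522246 ] [[-0.962, 0.273, -0.002], [0.273, 0.962, 0.001], [0.002, 0.0, -1.0]] 0.008216811804137136 [-0.5306143   0.32350412  0.98436284]
```

View pics/w1.png

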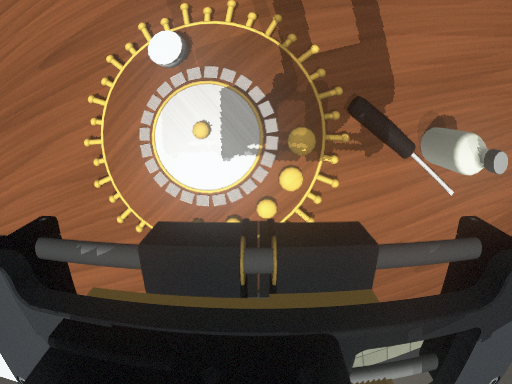

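The wrist view shows stud1 at (302,140), stud2 at (291,179), stud3 at (267,209) and the glass centred near (207.5,137). The fingers hide studs 4 and 5.

```bash
cat >> h.py <<'E'
def ray_w(uv,z,pos,R):
    c=calibration("wrist");K,M=c['mtx'],c['mount']
    v=np.array([uv[0]-K[0,2],uv[1]-K[1,2]]);r=np.hypot(*v);t=r/K[0,0]
    d=R@(M[:3,:3]@np.r_[v/r*np.sin(t),np.cos(t)]);o=pos+R@M[:3,3]
    return o+d*(z-o[2])/d[2]
E
python3 - <<'E'
from h import *
f=np.load("ws.npz");g=lambda u,z:ray_w(u,z,f['pos'],f['R'])[:2]
S=np.array([g(u,.0295) for u in [(302,140),(291,179),(267,209)]]);C=g((207.5,137),.02)
x=least_squares(lambda p:np.r_[(studs(p)[:3]-S).ravel(),(p[:2]-C)],[.553,.08,.42])
p=x.x;print(p[:2],np.degrees(p[2]),(x.fun*1000).round(1),C);print(studs(p).round(4).tolist())
# top refit with glass centre
T=np.array([ray_top(u,.029)[:2] for u in [(172.5,195),(182,181),(195,171),(211.7,167.5),(228,171)]]);Ct=ray_top((208.8,208.5),.02)[:2]
y=least_squares(lambda q:np.r_[(studs(q)-T).ravel(),(q[:2]-Ct)],[.553,.08,.42]);print(y.x,(y.fun*1e3).round(1));print(studs(y.x).round(4).tolist())
st=studs((p+y.x)/2);print(st.round(4).tolist())
s=readout.read_state();
print(rel([*st[0],.112],s),[(np.array(s['tcp_rot']).T@np.r_[b-a,0]/.2).round(3).tolist() for a,b in zip(st,st[1:])])
E
```

```text
[0.55561151 0.08019631] 24.15916292538329 [ 0.7  0.4  0.3  0.9 -0.1  0.1 -0.9 -1.4] [0.5564871  0.08159358]
[[0.5878, 0.1801], [0.6257, 0.1584], [0.6514, 0.1232], [0.6606, 0.0805], [0.6517, 0.0378]]
[0.5524676  0.07840579 0.4018377 ] [ 0.5  1.8  1.6  2.9  0.4  0.1 -0.8  0.1 -1.9 -0.2  0.1 -4.8]
[[0.5866, 0.1777], [0.624, 0.1552], [0.6491, 0.1195], [0.6575, 0.0766], [0.6476, 0.0341]]
[[0.5872, 0.1789], [0.6249, 0.1568], [0.6503, 0.1213], [0.659, 0.0786], [0.6497, 0.0359]]
[0.212 0.234 0.703] [[-0.211, -0.055, -0.0], [-0.171, -0.136, -0.0], [-0.1, -0.194, -0.0], [-0.013, -0.218, -0.0]]
```

```bash
python3 -m pendant '[[0.212,0.237,0.2,0,0,0,1],[0.212,0.237,0.2,0,0,0,1],[0.212,0.237,0.45,0,0,0,1],[0.212,0.237,0.6,0,0,0,1],[0.212,0.237,0.7,0,0,0,1],[0.212,0.237,0.7,0,0,0,1],[0.212,0.237,0.7,0,0,0,1],[0.212,0.237,0.7,0,0,0,1]]'
python3 - <<'E'
from h import *
from rig import capture
import cv2
s=readout.read_state();print(s['position'],s['force'])
p,d=capture("wrist");cv2.imwrite("pics/w2.png",p[:,:,::-1])
E
```

```text
time_s: 3.2
position: [0.5898, 0.1779, 0.1141]
tcp_rot: [[-0.962, 0.274, 0.003], [0.274, 0.962, 0.0], [-0.003, 0.001, -1.0]]
force: [0.2, 0.6, 0.3]
opening: 0.006
grasp_force: 0.0
[0.58980723 0.1779061  0.11408539] [0.21970324 0.5892564  0.33940012]
```

View pics/w2.png

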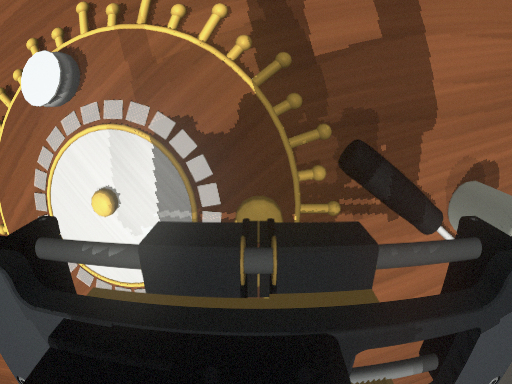

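Stud 1 at about (259,205) lines up laterally with the closed fingertips at u≈259. Next I'll press down in small steps while watching the force.

```bash
python3 - <<'E'
from h import *
s=readout.read_state();print(s['position'])
print(ray_w((259,197),.029,np.array(s['position']),np.array(s['tcp_rot'])))
print("expected near edge", np.array([.5875,.1795])+.016*np.array(s['tcp_rot'])[:2,0])
E
python3 -m pendant '[[0,0,0.02,0,0,0,1],[0,0,0.04,0,0,0,1],[0,0,0.05,0,0,0,1],[0,0,0.06,0,0,0,1],[0,0,0.06,0,0,0,1],[0,0,0.06,0,0,0,1]]'
```

```text
[0.58992786 0.17769092 0.11415969]
[0.57148571 0.18424322 0.029     ]
expected near edge [0.57211497 0.18389297]
time_s: 3.85
position: [0.589, 0.177, 0.1001]
tcp_rot: [[-0.961, 0.275, -0.0], [0.275, 0.961, -0.0], [0.0, -0.0, -1.0]]
force: [0.2, -0.1, 0.2]
opening: 0.005
grasp_force: 0.0
```

```bash
python3 -m pendant '[[0,0,0.005,0,0,0,1],[0,0,0.01,0,0,0,1],[0,0,0.015,0,0,0,1],[0,0,0.02,0,0,0,1],[0,0,0.02,0,0,0,1]]'
python3 -m pendant '[[0,0,0.005,0,0,0,1],[0,0,0.005,0,0,0,1]]'
python3 -m pendant '[[0,0,0.005,0,0,0,1],[0,0,0.005,0,0,0,1]]'
```

```text
time_s: 4.35
position: [0.5892, 0.1771, 0.0964]
tcp_rot: [[-0.961, 0.275, 0.0], [0.275, 0.961, 0.0], [-0.0, 0.0, -1.0]]
force: [-0.0, 0.6, 2.8]
opening: 0.005
grasp_force: 1.2
time_s: 4.55
position: [0.5892, 0.1771, 0.0952]
tcp_rot: [[-0.961, 0.275, 0.0], [0.275, 0.961, 0.0], [-0.0, 0.0, -1.0]]
force: [-0.1, 0.1, 1.8]
opening: 0.002
grasp_force: 1.2
time_s: 4.75
position: [0.5892, 0.1771, 0.0942]
tcp_rot: [[-0.961, 0.275, 0.0], [0.275, 0.961, 0.0], [-0.0, 0.0, -1.0]]
force: [-0.4, -0.3, 1.8]
opening: 0.0
grasp_force: 1.1
```

```bash
python3 -m pendant '[[0,0,0.003,0,0,0,1],[0,0,0.003,0,0,0,1]]'
python3 -m pendant '[[0,0,0.003,0,0,0,1],[0,0,0.003,0,0,0,1]]'
```

```text
time_s: 4.95
position: [0.5892, 0.1771, 0.094]
tcp_rot: [[-0.961, 0.275, 0.0], [0.275, 0.961, 0.0], [-0.0, 0.0, -1.0]]
force: [-1.0, 0.3, 4.3]
opening: 0.007
grasp_force: 2.4
time_s: 5.15
position: [0.5892, 0.1771, 0.0939]
tcp_rot: [[-0.961, 0.275, 0.001], [0.275, 0.961, -0.0], [-0.001, 0.0, -1.0]]
force: [-0.1, -0.4, 8.1]
opening: 0.004
grasp_force: 4.0
```

```bash
python3 -m pendant '[[0,0,-0.04,0,0,0,1],[0,0,-0.07,0,0,0,1],[-0.07,-0.013,-0.07,0,0,0,1],[-0.14,-0.027,-0.07,0,0,0,1],[-0.201,-0.042,-0.07,0,0,0,1],[-0.201,-0.042,-0.07,0,0,0,1],[-0.201,-0.042,-0.07,0,0,0,1],[-0.201,-0.042,-0.04,0,0,0,1]]'
python3 -m pendant '[[0,0,0.01,0,0,0,1],[0,0,0.015,0,0,0,1],[0,0,0.02,0,0,0,1],[0,0,0.025,0,0,0,1],[0,0,0.03,0,0,0,1],[0,0,0.035,0,0,0,1],[0,0,0.038,0,0,0,1],[0,0,0.038,0,0,0,1]]'
```

```text
time_s: 5.95
position: [0.6253, 0.158, 0.1012]
tcp_rot: [[-0.961, 0.275, 0.0], [0.275, 0.961, 0.0], [-0.0, 0.0, -1.0]]
force: [-0.2, -0.1, 1.2]
opening: 0.005
grasp_force: 0.0
time_s: 6.75
position: [0.625, 0.1581, 0.094]
tcp_rot: [[-0.961, 0.275, -0.001], [0.275, 0.961, 0.0], [0.001, -0.0, -1.0]]
force: [-3.8, -0.4, 6.5]
opening: 0.005
grasp_force: 3.1
```

```bash
python3 -m pendant '[[0,0,0.002,0,0,0,1],[0,0,0.002,0,0,0,1]]'
python3 -m pendant '[[0,0,-0.04,0,0,0,1],[0,0,-0.07,0,0,0,1],[-0.06,-0.04,-0.07,0,0,0,1],[-0.12,-0.085,-0.07,0,0,0,1],[-0.173,-0.134,-0.07,0,0,0,1],[-0.173,-0.134,-0.07,0,0,0,1],[-0.173,-0.134,-0.07,0,0,0,1],[-0.173,-0.134,-0.04,0,0,0,1]]'
python3 -m pendant '[[0,0,0.01,0,0,0,1],[0,0,0.015,0,0,0,1],[0,0,0.02,0,0,0,1],[0,0,0.025,0,0,0,1],[0,0,0.03,0,0,0,1],[0,0,0.035,0,0,0,1],[0,0,0.039,0,0,0,1],[0,0,0.039,0,0,0,1]]'
```

```text
time_s: 6.95
position: [0.625, 0.1581, 0.0939]
tcp_rot: [[-0.961, 0.275, -0.001], [0.275, 0.961, 0.0], [0.001, -0.0, -1.0]]
force: [-3.9, -0.6, 8.2]
opening: 0.007
grasp_force: 4.0
time_s: 7.75
position: [0.6514, 0.1227, 0.1013]
tcp_rot: [[-0.961, 0.275, 0.001], [0.275, 0.961, 0.0], [-0.001, 0.0, -1.0]]
force: [0.1, 0.3, 0.8]
opening: 0.007
grasp_force: 0.0
time_s: 8.55
position: [0.651, 0.1228, 0.094]
tcp_rot: [[-0.961, 0.275, -0.001], [0.275, 0.961, 0.0], [0.001, -0.0, -1.0]]
force: [-1.8, -1.2, 6.5]
opening: 0.003
grasp_force: 3.4
```

```bash
python3 -m pendant '[[0,0,0.002,0,0,0,1],[0,0,0.002,0,0,0,1]]'
python3 -m pendant '[[0,0,-0.04,0,0,0,1],[0,0,-0.07,0,0,0,1],[-0.038,-0.062,-0.07,0,0,0,1],[-0.073,-0.125,-0.07,0,0,0,1],[-0.103,-0.193,-0.07,0,0,0,1],[-0.103,-0.193,-0.07,0,0,0,1],[-0.103,-0.193,-0.07,0,0,0,1],[-0.103,-0.193,-0.04,0,0,0,1]]'
python3 -m pendant '[[0,0,0.01,0,0,0,1],[0,0,0.015,0,0,0,1],[0,0,0.02,0,0,0,1],[0,0,0.025,0,0,0,1],[0,0,0.03,0,0,0,1],[0,0,0.035,0,0,0,1],[0,0,0.039,0,0,0,1],[0,0,0.039,0,0,0,1]]'
```

```text
time_s: 8.75
position: [0.651, 0.1228, 0.0939]
tcp_rot: [[-0.961, 0.275, -0.001], [0.275, 0.961, 0.0], [0.001, -0.0, -1.0]]
force: [-3.4, -0.4, 8.4]
opening: -0.001
grasp_force: 4.3
time_s: 9.55
position: [0.6608, 0.0799, 0.1012]
tcp_rot: [[-0.961, 0.276, 0.001], [0.276, 0.961, 0.0], [-0.001, 0.001, -1.0]]
force: [0.6, -0.1, -0.4]
opening: 0.005
grasp_force: 0.0
time_s: 10.35
position: [0.6604, 0.0801, 0.0939]
tcp_rot: [[-0.961, 0.275, -0.0], [0.275, 0.961, 0.0], [0.0, 0.0, -1.0]]
force: [-1.6, 0.2, 7.5]
opening: 0.002
grasp_force: 3.6
```

```bash
python3 -m pendant '[[0,0,0.001,0,0,0,1],[0,0,0.001,0,0,0,1]]'
python3 -m pendant '[[0,0,-0.04,0,0,0,1],[0,0,-0.07,0,0,0,1],[-0.013,-0.07,-0.07,0,0,0,1],[-0.018,-0.145,-0.07,0,0,0,1],[-0.015,-0.218,-0.07,0,0,0,1],[-0.015,-0.218,-0.07,0,0,0,1],[-0.015,-0.218,-0.07,0,0,0,1],[-0.015,-0.218,-0.04,0,0,0,1]]'
python3 -m pendant '[[0,0,0.01,0,0,0,1],[0,0,0.015,0,0,0,1],[0,0,0.02,0,0,0,1],[0,0,0.025,0,0,0,1],[0,0,0.03,0,0,0,1],[0,0,0.035,0,0,0,1],[0,0,0.039,0,0,0,1],[0,0,0.039,0,0,0,1]]'
python3 -m pendant '[[0,0,0.001,0,0,0,1],[0,0,0.001,0,0,0,1]]'
```

```text
time_s: 10.55
position: [0.6604, 0.0801, 0.0939]
tcp_rot: [[-0.961, 0.275, -0.0], [0.275, 0.961, 0.0], [0.0, 0.0, -1.0]]
force: [-2.1, 0.3, 7.9]
opening: 0.004
grasp_force: 4.0
time_s: 11.35
position: [0.652, 0.0371, 0.1013]
tcp_rot: [[-0.961, 0.276, 0.002], [0.276, 0.961, 0.0], [-0.002, 0.001, -1.0]]
force: [-0.5, -0.1, -0.6]
opening: 0.007
grasp_force: 0.0
time_s: 12.15
position: [0.6516, 0.0373, 0.0939]
tcp_rot: [[-0.961, 0.275, 0.001], [0.275, 0.961, 0.0], [-0.001, 0.0, -1.0]]
force: [-1.5, -0.3, 6.7]
opening: 0.001
grasp_force: 3.3
time_s: 12.35
position: [0.6516, 0.0373, 0.0938]
tcp_rot: [[-0.961, 0.275, 0.001], [0.275, 0.961, 0.0], [-0.001, 0.0, -1.0]]
force: [-1.2, -0.3, 6.3]
opening: 0.001
grasp_force: 3.7
```

```bash
python3 -m pendant '[[0,0,-0.2,0,0,0,1],[0,0,-0.4,0,0,0,1],[0,0,-0.6,0,0,0,1],[0,0,-0.9,0,0,0,1],[-0.3,0,-0.9,0,0,0,1],[-0.6,0,-0.9,0,0,0,1],[-0.6,0,-0.9,0,0,0,1],[-0.6,0,-0.9,0,0,0,1]]'
python3 - <<'E'
from h import *
from rig import capture
import cv2
p,d=capture("wrist");q,_=capture("top");o=np.load("topp.npy")
c=lambda a:cv2.resize(a[140:280,130:280],(400,373))
cv2.imwrite("pics/end.png",np.vstack([cv2.resize(p[:230],(800,359))[:226],np.hstack([c(o),c(q)])])[:600,:,::-1])
E
```

```text
time_s: 13.15
position: [0.7686, 0.003, 0.2714]
tcp_rot: [[-0.961, 0.276, 0.001], [0.276, 0.961, 0.0], [-0.001, 0.0, -1.0]]
force: [-0.2, -0.7, -1.2]
opening: 0.004
grasp_force: 0.0
```

View pics/end.png

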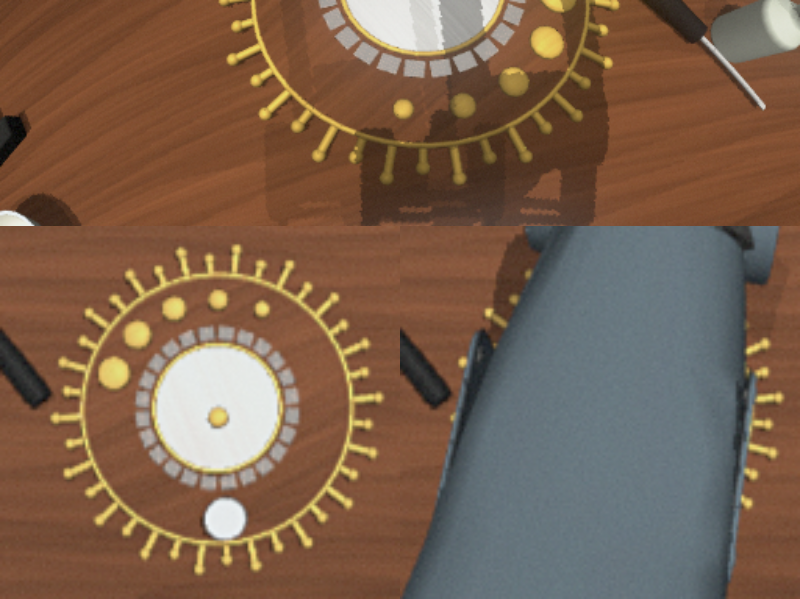

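The rays still showing at the edges, e.g. (765,345), match the earlier view, so the mirror has not shifted. All five studs reached their stop at the same height, with 6–8 N on the tool.

```bash
python3 -c "
from rig import bot;print(bot.hand_in())"
```

```text
the job is handed in; nothing more can be done
None
```

I pressed all five studs to their stops, largest to smallest, and handed the job in with the arm clear at about 13 s; what could be seen of the mirror in the last top view had not moved.

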